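Clear the lid of a sweets bin and hold it open for refilling

TASK

Take the two crumpled paper balls off the lid of the wooden sweets bin and drop them into the empty black waste basket. Only then lift the bin's lid to 60 degrees from closed and hold it still there for the colleague who refills the bin: the lid falls shut by itself, so finish while you are still holding it. Leave everything else on the counter where it stands.

Things in the scene. Friction and masses are not known exactly. Their poses are not given: they have to be found in the camera images.
- paper_ball_1_center (a point): pale crumpled-paper ball, lumpy, rigid, about 45 to 52 mm across and 48 mm high, about 14 to 25 g, lying on the closed lid of the sweets bin; this point is its centre, 24 mm above its underside
- paper_ball_2_center (a point): pale crumpled-paper ball, lumpy, rigid, about 45 to 52 mm across and 48 mm high, about 14 to 25 g, lying on the closed lid of the sweets bin; this point is its centre, 24 mm above its underside
- sweets_bin: fixed plain wooden bin full of wrapped sweets, closed by a wooden lid; 240 mm (its x) by 260 mm (its y), walls 120 mm high, lid 10 mm thick on top, so the closed lid's upper face is 130 mm above the counter. Origin: centre of its underside, on the counter. Its -x side is the front (the knob's side, towards the robot), its +x side carries the hinge
- lid_knob (a point): upright steel cylindrical knob on top of the lid, 26 mm diameter, 45 mm tall, 30 mm back from the middle of the lid's front edge; this point is on its axis, 26 mm above the lid's upper face. It moves with the lid
- lid_hinge (a point): middle of the lid's hinge line, which runs along the bin's y axis at the far upper rim, 120 mm above the counter; the knob point lies 210 mm in front of it (bin's -x) and 36 mm above it when the lid is closed
- lid (a joint): opening angle of the lid in rad: 0 closed (lid level), growing as the front edge rises, 1.05 is 60 degrees, stop at 1.40 (80 degrees). The lid weighs 0.3 to 0.55 kg, has no spring or stay and next to no friction: it falls shut from any angle when let go
- waste_basket: fixed, empty, open square black basket used for waste, 190 x 190 mm outside, 120 mm high, walls and floor 5 mm thick; no lid and no sweets in it. Origin: centre of its underside, on the counter
- tin: bystander: upright brass-coloured tin, 54 mm across, 85 mm high; origin under its centre
- jar: bystander: upright amber glass jar with a steel cap, 64 mm across, 110 mm high; origin under its centre
- carton: bystander: flat pale carton, 90 x 150 x 55 mm high; origin under its centre
- scoop: bystander: steel sweets scoop with a wooden handle, 200 mm long, lying on the counter; origin where handle and pan meet
- tin_short: bystander: upright short silver tin, 72 mm across, 50 mm high; origin under its centre
Things that resemble listed ones, but are neither listed nor needed, are in the scene too. What is shaped like the part that bears paper_ball_2_center but blue or pink is not meant.

How it is judged:
On the way:
1. both paper balls lie in the waste basket, let go, and the lid is still closed (x of paper_ball_1_center in the frame of waste_basket between -0.095 and 0.095 m and y of paper_ball_1_center in the frame of waste_basket between -0.095 and 0.095 m and z of paper_ball_1_center in the frame of waste_basket between 0 and 0.105 m and x of paper_ball_2_center in the frame of waste_basket between -0.095 and 0.095 m and y of paper_ball_2_center in the frame of waste_basket between -0.095 and 0.095 m and z of paper_ball_2_center in the frame of waste_basket between 0 and 0.105 m and value of joint lid below 0.15 rad and contact force between each of paper_ball_1, paper_ball_2 and the fingers below 0.05 N), for 0.2 s.
At the end, for the whole second after the job is handed in: Both paper balls lie at rest in the waste basket, below its rim, and the lid stands still at 60 degrees (within 7 degrees), touched and held by the robot alone, no loose thing propping it, as the program ends and for the second after (x of paper_ball_1_center in the frame of waste_basket between -0.095 and 0.095 m and y of paper_ball_1_center in the frame of waste_basket between -0.095 and 0.095 m and z of paper_ball_1_center in the frame of waste_basket between 0 and 0.105 m and x of paper_ball_2_center in the frame of waste_basket between -0.095 and 0.095 m and y of paper_ball_2_center in the frame of waste_basket between -0.095 and 0.095 m and z of paper_ball_2_center in the frame of waste_basket between 0 and 0.105 m and linear speed of each of paper_ball_1, paper_ball_2 below 0.05 m/s and value of joint lid between 0.925 and 1.17 rad and velocity of joint lid between -0.1 and 0.1 rad/s and (contact force between lid and the fingers above 0.3 N or contact force between lid and the arm above 0.3 N) and contact force between lid and paper_ball_1 below 0.1 N and contact force between lid and paper_ball_2 below 0.1 N); the arm keeps its last pose, push and grip.
It fails at once if the lid is raised (more than 9 degrees) while a paper ball is not yet in the waste basket (value of joint lid above 0.157 rad and not ((x of paper_ball_1_center in the frame of waste_basket between -0.095 and 0.095 m and y of paper_ball_1_center in the frame of waste_basket between -0.095 and 0.095 m and z of paper_ball_1_center in the frame of waste_basket between 0 and 0.105 m) and (x of paper_ball_2_center in the frame of waste_basket between -0.095 and 0.095 m and y of paper_ball_2_center in the frame of waste_basket between -0.095 and 0.095 m and z of paper_ball_2_center in the frame of waste_basket between 0 and 0.105 m))).
It fails at once if one of the other things on the counter is shifted by more than 40 mm or knocked over (distance of any of tin, jar, carton, scoop, tin_short from where it was at the start of the episode above 0.04 m or angle between any of tin, jar, carton, scoop, tin_short's own z axis and vertical above 0.6 rad).
It also fails if it takes over 67 s, if anything falls off the work surface, if the arm or the gripper's body presses on something with over 40 N, if the wrist force passes 120 N, or if a joint passes its speed limit or range.

ROBOT

A 6-joint arm with a two-finger parallel gripper is mounted at the origin on the work surface. World frame = base frame: x ahead of the robot, y to its left, z up, the work surface at z = 0. Lengths are in m, angles in rad, forces in N, time in s.
With the tool pointing down it reaches from about 0.35 to 0.975 m from the base axis. Payload 4.9 kg.
Tool frame: the origin (TCP) lies on the centre line of the jaws, within the pads' length; the fingertips stand 25 mm ahead of it and the grasp point (between the pads) lies 6 mm ahead of it; z points along the fingers, y is the line along which they close (so a half turn about z gives the same grasp; the last joint's range is limited). The gripper opens to 85 mm and grips with 20 to 120 N. Pads are 22 mm wide; open, the fingers measure 114 mm over their backs; the gripper's body (76 mm by 85 mm) begins 54 mm behind the grasp point. The pads swing forward as they close: fully open they stand 13 mm farther back than shut.
Start: joints at [-1.319, 0.053, 1.613, -0, 1.476, -0.119], TCP at [0.226, -0.583, 0.256] pointing down, gripper open.
Joint ranges: [-3.01, 3.01], [-1.01, 2.22], [0.06, 2.58], [-1.02, 4.17], [0.09, 2.62], [-3.14, 3.14]. Speed limits (rad/s): [2.57, 2.57, 3.14, 3.14, 3.14, 3.14].

INTERFACE

Orientations are given as a unit quaternion [w, x, y, z].
In Python, from plant import state, grab_frame, get_calibration, job gives the robot as it stands. The module is installed in compiled form; this text tells all that it offers.
- The arm moves only by the tool move_arm, never from a script. Its argument "targets" is a list that holds one entry, the list of rows, each a list of 5 numbers: the opening in per cent of the stroke, from 0 (shut) to 100 (fully open), then the shift along the tool's x, y, z as a fraction of full scale, then the turn about the tool's z as a fraction of full scale. A call has 1 to 5 rows; each row shifts and turns the commanded pose from where the row before left it, along the tool's axes as they then stand; what a row does not reach is not made up. Full scale, the value 1, is 0.6 m for a shift and 6 degrees for a turn. A row lasts 1/12 s, in which the tool goes at most 41.7 mm and 7.16 degrees, less where a joint would pass 70% of its speed; a pose out of reach is approached as far as the arm can. A call with a number of a shift or a turn outside -1 to 1 is refused whole. A call with a gripper value outside its range is refused whole. The fingers move at their own pace and stop on an object; the grip force is fixed at half the most. Time passes only in rows, so rows that do not move let the fingers close. It gives the time, the measured TCP pose, the force, the opening and the grip force at its end, in the units of the state.
- state(): the state, without advancing time (a new reading comes with each control period).
- grab_frame(name): name is "scene" or "top" or "wrist"; returns the picture (384x512x3 uint8, red, green, blue); there is no depth.
- get_calibration(name): a dict with "vertical_fov" (degrees; the focal length in pixels is half the picture's height over the tangent of half this angle, whatever the lens; pixels are square), "cx", "cy" (the principal point, pixels), "dist_coeffs" ([k1, k2, p1, p2, k3] as OpenCV has them; the pictures are not rectified), "R" (3x3) and "t" (3): a world point X has camera coordinates R X + t. Camera axes: x right, y down, z forward; pixel columns grow to the right and rows downward; lengths in m; the calibration is good to about 2 mm. A picture is of the moment at which its call begins: read the wrist's pose just before it. get_calibration takes no time and is no camera call; for the wrist camera it gives the pose at the moment of the call.
- job.job_done(): hands the job in; it is judged then, once.
The state is a dict: "time": time; "joint_pos": joint angles; "joint_vel": joint speeds; "joint_efforts": joint torques, N m; "tool_pos": TCP position; "tool_rot": TCP orientation; "contact_force": force on the tool from outside, world axes, zero at the start; "ft_torque": the same for the moment, N m; "gripper_width": opening from 0.0 (shut) to 1.0 (fully open); "grasp_force": force on a finger pad.
Only numpy, scipy, OpenCV 4.12 (cv2) and the standard library are available. Lean on these libraries where they do the work, as an engineer would, in place of code of your own. Each camera call takes 0.05 s, during which the arm holds its last target. There are 200 camera calls.

## Working session

There is one attempt and no reset: what is moved stays moved. The work goes in short steps, Python scripts to look and compute and a tool call to move; the robot and the scene stay as the last step left them, time stands still between calls to the robot, and variables do not carry over. Pictures are saved under pics/ and viewed, at most 10 in all, crops included, and the job is handed in when it is done.

Besides the shell and the picture viewer there is one more tool, called after "Emit:" as name([rows], argument=value, ...), one row to a line, values as JSON. move_arm: Moves the arm, as the interface text tells. Shift numbers are shares of 0.6 m and turn numbers shares of 6 degrees, none past 1 either way. Its arguments: {"type":"object","properties":{"targets":{"type":"array"}},"required":["targets"]}

```bash
mkdir -p pics; python3 - <<'E'
from plant import state, grab_frame, get_calibration
import cv2,numpy as np
for n in ("scene","top"):
    f=grab_frame(n); np.save(f"pics/{n}.npy",f); cv2.imwrite(f"pics/{n}0.png",f[:,:,::-1])
    c=get_calibration(n); print(n,c)
s=state(); print(s)
E
```

```text
scene {'vertical_fov': 46.89704888662145, 'cx': 254.93185814135558, 'cy': 188.50272500728556, 'dist_coeffs': array([-0.03201145,  0.        ,  0.        ,  0.        ,  0.        ]), 'R': array([[-0.65298407,  0.75718716, -0.01671564],
       [ 0.45843682,  0.37758662, -0.80452721],
       [-0.60286607, -0.53300651, -0.59368052]]), 't': array([ 0.39850475, -0.15561095,  1.97086826])}
top {'vertical_fov': 53.7525076021304, 'cx': 254.77225021978552, 'cy': 192.71993648701516, 'dist_coeffs': array([-0.02806526,  0.        ,  0.        ,  0.        ,  0.        ]), 'R': array([[ 0.02074656, -0.99966678, -0.01535944],
       [-0.98965272, -0.01835228, -0.14230488],
       [ 0.14197558,  0.01815285, -0.9897037 ]]), 't': array([-0.02020596,  0.58518348,  1.18635142])}
{'time': 0.1, 'joint_pos': array([-1.31899698e+00,  5.33077117e-02,  1.61412084e+00, -2.93694105e-06,
        1.47601421e+00, -1.18975901e-01]), 'joint_vel': array([-0.00062523, -0.00186865, -0.00365339,  0.00156981,  0.00026495,
       -0.00053009]), 'joint_efforts': array([ 1.01569665e-03, -3.94903922e+01, -3.71362138e+01, -8.71531847e-05,
        3.90078189e-03,  2.17954550e-06]), 'tool_pos': array([ 0.22634802, -0.58203013,  0.25519688]), 'tool_rot': array([-9.22918967e-04,  9.82864429e-01,  1.84327586e-01, -6.28478863e-05]), 'contact_force': array([-0.31641302,  1.39199553, -0.74069494]), 'ft_torque': array([-0.01506123,  0.01278156,  0.03630429]), 'grasp_force': 0.0, 'gripper_width': 0.9970674683355453}
```

View pics/top0.png

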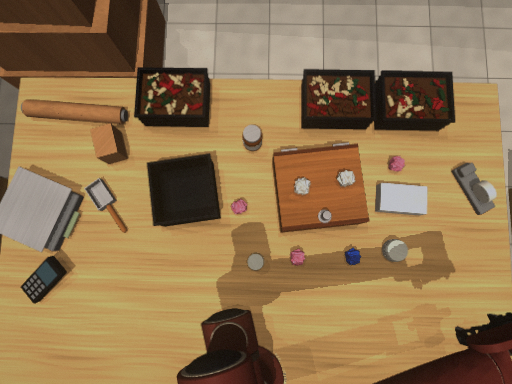

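View pics/scene0.png

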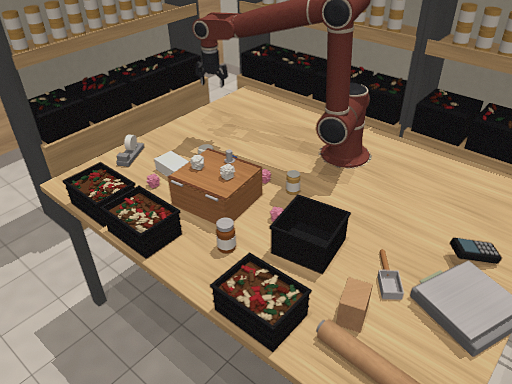

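The top view shows the balls at about (303,186) and (346,178), the knob at (325,215), the bin's lid spanning (274..368,145..231), and the black empty basket around (184,189). The scene view agrees: the knob side faces the robot, and the pink and blue balls are decoys.

```bash
cat > h.py <<'E'
import cv2,numpy as np
from plant import state, grab_frame, get_calibration
def ray(c,uv,z):
    f=192/np.tan(np.radians(c["vertical_fov"]/2)); K=np.array([[f,0,c["cx"]],[0,f,c["cy"]],[0,0,1]])
    p=cv2.undistortPoints(np.array(uv,float).reshape(-1,1,2),K,c["dist_coeffs"]).reshape(-1,2)
    d=np.c_[p,np.ones(len(p))]@c["R"]; o=-c["R"].T@c["t"]
    return o+d*((z-o[2])/d[:,2])[:,None]
def blobs(m,amin):
    n,l,s,ce=cv2.connectedComponentsWithStats(m.astype(np.uint8))
    return [(ce[i],s[i,4],(l==i)) for i in range(1,n) if s[i,4]>=amin]
def rect(m):
    cs,_=cv2.findContours(m.astype(np.uint8),cv2.RETR_EXTERNAL,cv2.CHAIN_APPROX_NONE)
    return cv2.boxPoints(cv2.minAreaRect(max(cs,key=cv2.contourArea)))
E
python3 - <<'E'
from h import *
np.set_printoptions(precision=3,suppress=True)
f=np.load("pics/top.npy");c=get_calibration("top");h=cv2.cvtColor(f,cv2.COLOR_RGB2HSV)
w=(h[...,1]<50)&(h[...,2]>110); roi=np.zeros_like(w);roi[160:225,285:360]=1
for ce,a,_ in blobs(w&roi,15): print("white",ce,a,ray(c,[ce],.154))
d=h[...,2]<60; roi=np.zeros_like(d);roi[145:235,140:228]=1
b=max(blobs(d&roi,100),key=lambda b:b[1]); q=rect(b[2]);print("basket",q,ray(c,q,.12),ray(c,[q.mean(0)],.12))
print("lid px",f[200,300],"table",f[230,250],f[140,230])
m=(h[...,0]<13)&(h[...,1]>110)&(h[...,2]>60); roi=np.zeros_like(d);roi[138:238,268:374]=1
b=max(blobs(m&roi,100),key=lambda b:b[1]); q=rect(b[2]);P=ray(c,q,.13);print("lid",q,P,P.mean(0))
print("knob top",ray(c,[[325,215]],.175))
E
```

```text
white [346.072 177.754] 195 [[ 0.619 -0.279  0.154]]
white [301.944 185.678] 180 [[ 0.593 -0.149  0.154]]
white [324.549 215.833] 102 [[ 0.505 -0.215  0.154]]
basket [[144.82 162.74]
 [211.46 153.22]
 [220.66 217.62]
 [154.02 227.14]] [[0.661 0.332 0.12 ]
 [0.695 0.126 0.12 ]
 [0.497 0.091 0.12 ]
 [0.464 0.291 0.12 ]] [[0.578 0.21  0.12 ]]
lid px [165  97  53] table [142 106  61] [189 151  90]
lid [[274.088 162.491]
 [361.054 153.173]
 [368.458 222.272]
 [281.492 231.59 ]] [[ 0.667 -0.067  0.13 ]
 [ 0.7   -0.332  0.13 ]
 [ 0.49  -0.349  0.13 ]
 [ 0.458 -0.092  0.13 ]] [ 0.579 -0.21   0.13 ]
knob top [[ 0.506 -0.213  0.175]]
```

Emit:
move_arm([
  [[100,0,0,0,0.8],[100,0,0,0,0.8],[100,0,0,0,0.75],[100,0.05,-0.03,0,0],[100,0.05,-0.03,0,0]],
])

```text
time: 0.52
tool_pos: [0.2809, -0.5393, 0.2555]
tool_rot: [-0.001, 0.998, 0.06, -0.0]
contact_force: [-0.1, -0.6, -0.1]
gripper_width: 1.002
grasp_force: 0.0
```

Emit:
move_arm([
  [[100,0.05,-0.03,0,0],[100,0.05,-0.03,0,0],[100,0.05,-0.03,0,0],[100,0.05,-0.03,0,0],[100,0.05,-0.03,0,0]],
])

```text
time: 0.93
tool_pos: [0.4201, -0.4299, 0.2557]
tool_rot: [-0.0, 0.998, 0.062, -0.0]
contact_force: [0.5, -1.5, -0.2]
gripper_width: 1.0
grasp_force: 0.0
```

Emit:
move_arm([
  [[100,0.05,-0.03,0,0],[100,0.05,-0.03,0,0],[100,0.05,-0.03,0,0],[100,0.05,-0.03,0,0],[100,0.0,0,0,0]],
])

```text
time: 1.35
tool_pos: [0.5327, -0.3409, 0.2556]
tool_rot: [-0.001, 0.998, 0.065, 0.001]
contact_force: [-0.9, -0.1, -0.4]
gripper_width: 1.0
grasp_force: 0.0
```

```bash
python3 - <<'E'
from h import *
np.set_printoptions(precision=3,suppress=True)
s=state();c=get_calibration("wrist");f=grab_frame("wrist");np.save("pics/w1.npy",f);cv2.imwrite("pics/w1.png",f[:,:,::-1])
print(s["time"],s["tool_pos"],s["tool_rot"],c["R"],-c["R"].T@c["t"])
h=cv2.cvtColor(f,cv2.COLOR_RGB2HSV)
for ce,a,_ in blobs((h[...,1]<60)&(h[...,2]>110),300): print(ce,a,ray(c,[ce],.154))
E
```

```text
1.35 [ 0.533 -0.341  0.256] [-0.001  0.998  0.065  0.001] [[ 0.13  -0.992 -0.003]
 [-0.951 -0.125  0.282]
 [-0.28  -0.034 -0.959]] [ 0.605 -0.331  0.373]
[175.201  65.809] 4652 [[ 0.621 -0.274  0.154]]
[ 9.005 85.692] 963 [[ 0.596 -0.157  0.154]]
[394.559 146.6  ] 11940 [[ 0.588 -0.433  0.154]]
[109.778 197.017] 576 [[ 0.523 -0.23   0.154]]
[ 77.477 221.488] 730 [[ 0.499 -0.204  0.154]]
[332.026 279.638] 1556 [[ 0.476 -0.41   0.154]]
```

View pics/w1.png

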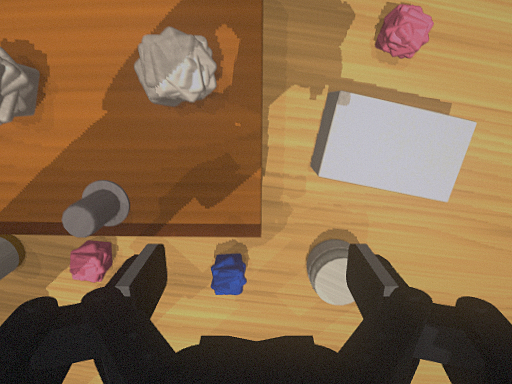

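The wrist view shows ball 2 at (176,66), ball 1 at the left edge (10,85), and the knob's top at about (82,215) with its base near (105,203). The blue and pink decoys lie on the counter. I'll go down on ball 2.

Emit:
move_arm([
  [[100,0.053,-0.029,0,0],[100,0.053,-0.029,0,0],[100,0.053,-0.029,0,0],[100,0,0,0.04,0],[100,0,0,0.04,0]],
])

```text
time: 1.82
tool_pos: [0.6191, -0.2815, 0.2098]
tool_rot: [0.001, 0.998, 0.063, 0.002]
contact_force: [0.1, 0.1, -0.9]
gripper_width: 0.993
grasp_force: 0.0
```

```bash
python3 - <<'E'
from h import *
np.set_printoptions(precision=3,suppress=True)
s=state();print(s["tool_pos"],s["tool_rot"])
c=get_calibration("wrist");f=grab_frame("wrist");cv2.imwrite("pics/w2.png",f[:,:,::-1])
# project ball candidates
h=cv2.cvtColor(f,cv2.COLOR_RGB2HSV)
for ce,a,_ in blobs((h[...,1]<60)&(h[...,2]>110),300): print(ce,a,ray(c,[ce],.154))
E
```

```text
[ 0.619 -0.282  0.21 ] [0.001 0.998 0.063 0.002]
[258.019  33.43 ] 968 [[ 0.726 -0.268  0.154]]
[21.058 38.871] 482 [[ 0.71  -0.143  0.154]]
[440.187 237.385] 12472 [[ 0.626 -0.396  0.154]]
[246.74  226.805] 5439 [[ 0.619 -0.275  0.154]]
[ 36.122 238.28 ] 5315 [[ 0.594 -0.144  0.154]]
[169.165 328.135] 436 [[ 0.538 -0.231  0.154]]
```

View pics/w2.png

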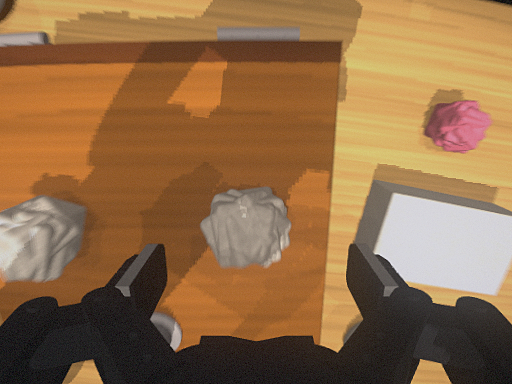

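Ball 2 sits centred between the fingers at (247,227), and the hinges show at the top edge. I'll lower and grip.

Emit:
move_arm([
  [[100,0,-0.009,0.03,0],[100,0,0,0.03,0],[100,0,0,0.02,0],[20,0,0,0,0],[20,0,0,0,0]],
])

```text
time: 2.28
tool_pos: [0.6159, -0.2765, 0.1596]
tool_rot: [-0.0, 0.998, 0.062, -0.001]
contact_force: [0.0, 0.5, 0.0]
gripper_width: 0.75
grasp_force: 0.0
```

Emit:
move_arm([
  [[20,0,0,0,0],[20,0,0,0,0],[20,0,0,0,0],[20,0,0,0,0],[20,0,0,0,0]],
])

```text
time: 2.7
tool_pos: [0.6176, -0.2767, 0.1621]
tool_rot: [0.001, 0.998, 0.062, 0.001]
contact_force: [-0.5, -1.0, 4.6]
gripper_width: 0.62
grasp_force: 62.7
```

Emit:
move_arm([
  [[20,0,0,-0.055,0],[20,0,0,-0.055,0],[20,0,0,-0.055,0],[20,0.006,-0.058,0,0],[20,0.006,-0.058,0,0]],
])

```text
time: 3.12
tool_pos: [0.6164, -0.2071, 0.2632]
tool_rot: [0.001, 0.998, 0.061, 0.003]
contact_force: [0.6, 0.5, -0.4]
gripper_width: 0.619
grasp_force: 62.8
```

Emit:
move_arm([
  [[20,0.006,-0.058,0,0],[20,0.006,-0.058,0,0],[20,0.006,-0.058,0,0],[20,0.006,-0.058,0,0],[20,0.006,-0.058,0,0]],
])

```text
time: 3.53
tool_pos: [0.6109, -0.0293, 0.259]
tool_rot: [-0.0, 0.998, 0.062, -0.0]
contact_force: [0.2, -0.6, -0.4]
gripper_width: 0.616
grasp_force: 62.8
```

Emit:
move_arm([
  [[20,0.006,-0.058,0,0],[20,0.006,-0.058,0,0],[20,0.006,-0.058,0,0],[20,0.006,-0.058,0,0],[20,0.006,-0.058,0,0]],
])

```text
time: 3.95
tool_pos: [0.6071, 0.1456, 0.259]
tool_rot: [-0.0, 0.998, 0.062, -0.0]
contact_force: [0.1, -0.3, 0.5]
gripper_width: 0.619
grasp_force: 62.8
```

```bash
python3 - <<'E'
from h import *
s=state();print(s["time"],s["tool_pos"],s["tool_rot"],s["gripper_width"],s["grasp_force"])
c=get_calibration("wrist");f=grab_frame("wrist");cv2.imwrite("pics/w3.png",f[:,:,::-1])
f=grab_frame("top");d=get_calibration("top");np.save("pics/top3.npy",f)
E
```

```text
3.95 [0.60710935 0.1455943  0.25902068] [-5.12093451e-05  9.98050288e-01  6.24144066e-02 -2.49890926e-04] 0.6188142636479853 62.78911333294673
```

View pics/w3.png

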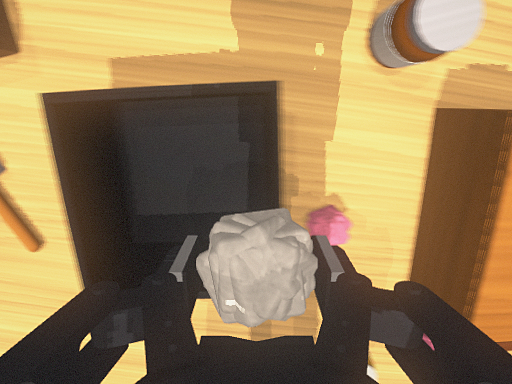

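The ball is held, and the basket's far rim corners are at (42,94) and (280,82).

```bash
python3 - <<'E'
from h import *
c=get_calibration("wrist");P=ray(c,[[42,94],[280,82]],.12)
e=P[1]-P[0];L=np.linalg.norm(e[:2]);e=e/L;n=np.array([e[1],-e[0],0]);n*=-np.sign(n[0])
print(P,L,P.mean(0)+n*.095,state()["tool_pos"])
E
```

```text
[[0.66414245 0.33351683 0.12      ]
 [0.69627406 0.14210083 0.12      ]] 0.19409411603448623 [0.58651907 0.2220819  0.12      ] [0.60677734 0.14832007 0.25893684]
```

Emit:
move_arm([
  [[20,0.007,-0.041,0,0],[20,0.007,-0.041,0,0],[20,0.007,-0.041,0,0],[20,0,0,0.05,0],[20,0,0,0.05,0]],
])

```text
time: 4.47
tool_pos: [0.6126, 0.2199, 0.2015]
tool_rot: [-0.0, 0.998, 0.063, 0.003]
contact_force: [0.9, 0.1, -1.0]
gripper_width: 0.62
grasp_force: 62.8
```

Emit:
move_arm([
  [[20,0,0,0.05,0],[20,0,0,0.05,0],[20,0,0,0.05,0],[20,0,0,0,0],[100,0,0,0,0]],
])

```text
time: 4.88
tool_pos: [0.6095, 0.2177, 0.1071]
tool_rot: [0.0, 0.998, 0.062, -0.003]
contact_force: [-0.1, 0.9, -0.5]
gripper_width: 0.743
grasp_force: 0.0
```

Emit:
move_arm([
  [[100,0,0,0,0],[100,0,0,0,0],[100,0,0,0,0],[100,0,0,-0.02,0],[100,0,0,-0.05,0]],
])

```text
time: 5.3
tool_pos: [0.6085, 0.2179, 0.1485]
tool_rot: [0.001, 0.998, 0.062, -0.004]
contact_force: [0.1, -0.3, -1.1]
gripper_width: 0.999
grasp_force: 0.0
```

Emit:
move_arm([
  [[100,0,0,-0.06,0],[100,0,0,-0.06,0],[100,0,0,-0.06,0],[100,-0.006,0.058,0,0],[100,-0.006,0.058,0,0]],
])

```text
time: 5.72
tool_pos: [0.6144, 0.1495, 0.2666]
tool_rot: [-0.0, 0.998, 0.064, 0.005]
contact_force: [0.5, -1.3, -0.1]
gripper_width: 1.0
grasp_force: 0.0
```

Emit:
move_arm([
  [[100,-0.0115,0.06,0,0],[100,-0.0115,0.06,0,0],[100,-0.0115,0.06,0,0],[100,-0.0115,0.06,0,0],[100,-0.0115,0.06,0,0]],
])

```text
time: 6.13
tool_pos: [0.6006, -0.036, 0.2618]
tool_rot: [0.0, 0.998, 0.062, 0.002]
contact_force: [0.0, 0.4, 0.4]
gripper_width: 1.001
grasp_force: 0.0
```

Emit:
move_arm([
  [[100,-0.0115,0.06,0,0],[100,-0.0115,0.06,0,0],[100,-0.0115,0.06,0,0],[100,0,0,0.045,0],[100,0,0,0.045,0]],
])

```text
time: 6.55
tool_pos: [0.5953, -0.1472, 0.2098]
tool_rot: [0.002, 0.998, 0.06, 0.004]
contact_force: [-0.2, 0.2, -0.6]
gripper_width: 1.0
grasp_force: 0.0
```

```bash
python3 - <<'E'
from h import *
np.set_printoptions(precision=3,suppress=True)
c=get_calibration("wrist");f=grab_frame("wrist");s=state();print(s["tool_pos"],s["tool_rot"])
h=cv2.cvtColor(f,cv2.COLOR_RGB2HSV)
for ce,a,_ in blobs((h[...,1]<60)&(h[...,2]>110),300): print(ce,a,ray(c,[ce],.154))
c=get_calibration("top");f=grab_frame("top");h=cv2.cvtColor(f,cv2.COLOR_RGB2HSV)
for ce,a,_ in blobs((h[...,1]<60)&(h[...,2]>90),40):
    if 140<ce[0]<225 and 145<ce[1]<235: print("basket",ce,a,ray(c,[ce],.03))
E
```

```text
[ 0.592 -0.145  0.201] [-0.001  0.998  0.061 -0.002]
[110.508   3.629] 321 [[ 0.708 -0.058  0.154]]
[217.688  22.897] 923 [[ 0.705 -0.114  0.154]]
[471.929  26.57 ] 854 [[ 0.722 -0.247  0.154]]
[252.829 229.507] 5266 [[ 0.594 -0.145  0.154]]
[328.401 319.09 ] 715 [[ 0.535 -0.203  0.154]]
basket [184.769 174.456] 195 [[0.644 0.224 0.03 ]]
```

Emit:
move_arm([
  [[100,0.002,0,0.025,0],[100,0,0,0.025,0],[100,0,0,0.018,0],[20,0,0,0,0],[20,0,0,0,0]],
])

```text
time: 7.07
tool_pos: [0.595, -0.1436, 0.1654]
tool_rot: [0.0, 0.998, 0.063, 0.0]
contact_force: [1.3, 0.7, 1.2]
gripper_width: 0.751
grasp_force: 0.1
```

Emit:
move_arm([
  [[20,0,0,0,0],[20,0,0,0,0],[20,0,0,0,0],[20,0,0,0,0],[20,0,0,0,0]],
])

```text
time: 7.48
tool_pos: [0.5961, -0.1442, 0.1678]
tool_rot: [0.001, 0.998, 0.062, 0.002]
contact_force: [-1.4, 1.0, 6.2]
gripper_width: 0.569
grasp_force: 60.4
```

Emit:
move_arm([
  [[20,0,0,-0.053,0],[20,0,0,-0.053,0],[20,0,0,-0.053,0],[20,0.0015,-0.055,0,0],[20,0.0015,-0.055,0,0]],
])

```text
time: 7.9
tool_pos: [0.5901, -0.079, 0.2649]
tool_rot: [0.001, 0.998, 0.061, 0.004]
contact_force: [-0.2, 0.1, 0.1]
gripper_width: 0.57
grasp_force: 61.4
```

Emit:
move_arm([
  [[20,0.0015,-0.055,0,0],[20,0.0015,-0.055,0,0],[20,0.0015,-0.055,0,0],[20,0.0015,-0.055,0,0],[20,0.0015,-0.055,0,0]],
])

```text
time: 8.32
tool_pos: [0.5722, 0.0877, 0.2611]
tool_rot: [0.0, 0.998, 0.062, 0.001]
contact_force: [0.2, -0.1, -0.4]
gripper_width: 0.569
grasp_force: 61.4
```

Emit:
move_arm([
  [[20,0.0015,-0.055,0,0],[20,0.0015,-0.055,0,0],[20,0.0015,-0.055,0,0],[20,0.0015,-0.055,0,0],[20,0,0,0,0]],
])

```text
time: 8.73
tool_pos: [0.5586, 0.2224, 0.261]
tool_rot: [-0.001, 0.998, 0.065, 0.001]
contact_force: [-0.0, 0.3, -0.1]
gripper_width: 0.564
grasp_force: 61.4
```

Emit:
move_arm([
  [[20,0,0,0.05,0],[20,0,0,0.05,0],[20,0,0,0.05,0],[20,0,0,0.05,0],[20,0,0,0.05,0]],
])

```text
time: 9.15
tool_pos: [0.5599, 0.2172, 0.1096]
tool_rot: [-0.0, 0.998, 0.062, 0.001]
contact_force: [-0.6, -0.5, -0.6]
gripper_width: 0.564
grasp_force: 61.4
```

Emit:
move_arm([
  [[20,0,0,0,0],[100,0,0,0,0],[100,0,0,0,0],[100,0,0,0,0],[100,0,0,0,0]],
])

```text
time: 9.57
tool_pos: [0.5613, 0.2179, 0.113]
tool_rot: [-0.0, 0.998, 0.062, 0.002]
contact_force: [0.4, -0.4, -0.3]
gripper_width: 0.999
grasp_force: 0.0
```

Emit:
move_arm([
  [[100,0,0,-0.05,0],[100,0,0,-0.05,0],[100,0,0,-0.05,0],[100,0,0,-0.06,0],[100,0,0,-0.06,0]],
])

```text
time: 9.98
tool_pos: [0.5594, 0.2175, 0.275]
tool_rot: [-0.0, 0.998, 0.062, 0.001]
contact_force: [1.1, 0.4, -0.5]
gripper_width: 1.002
grasp_force: 0.0
```

Emit:
move_arm([
  [[100,-0.016,0.058,0,0],[100,-0.016,0.058,0,0],[100,-0.016,0.058,0,0],[100,-0.016,0.058,0,0],[100,-0.016,0.058,0,0]],
])

```text
time: 10.4
tool_pos: [0.5334, 0.0375, 0.2741]
tool_rot: [0.0, 0.998, 0.063, 0.002]
contact_force: [0.5, 0.2, -0.4]
gripper_width: 0.999
grasp_force: 0.0
```

Emit:
move_arm([
  [[100,-0.016,0.058,0,0],[100,-0.016,0.058,0,0],[100,-0.016,0.058,0,0],[100,-0.016,0.058,0,0],[100,-0.016,0.058,0,0]],
])

```text
time: 10.82
tool_pos: [0.5073, -0.1415, 0.2741]
tool_rot: [0.001, 0.998, 0.062, 0.002]
contact_force: [0.4, 0.0, 0.4]
gripper_width: 1.003
grasp_force: 0.0
```

Emit:
move_arm([
  [[100,-0.016,0.058,0,0],[100,-0.016,0.058,0,0],[100,0,0,0,0],[100,0,0,0,0]],
])

```text
time: 11.15
tool_pos: [0.497, -0.2128, 0.2735]
tool_rot: [0.001, 0.998, 0.061, 0.001]
contact_force: [-0.4, -0.4, 0.4]
gripper_width: 0.998
grasp_force: 0.0
```

```bash
python3 - <<'E'
from h import *
np.set_printoptions(precision=3,suppress=True)
c=get_calibration("wrist");f=grab_frame("wrist");s=state();print(s["tool_pos"],s["tool_rot"])
cv2.imwrite("pics/w4.png",f[:,:,::-1])
g=grab_frame("scene");cv2.imwrite("pics/s4.png",cv2.resize(g[130:290,170:370,::-1],None,fx=3,fy=3))
c=get_calibration("top");f=grab_frame("top");h=cv2.cvtColor(f,cv2.COLOR_RGB2HSV)
for ce,a,_ in blobs((h[...,1]<60)&(h[...,2]>90),40):
    if 140<ce[0]<225 and 145<ce[1]<235: print("basket",ce,a,ray(c,[ce],.03))
E
```

```text
[ 0.497 -0.212  0.273] [0.    0.998 0.062 0.001]
basket [184.769 174.456] 195 [[0.644 0.224 0.03 ]]
basket [184.964 200.71 ] 193 [[0.556 0.22  0.03 ]]
```

View pics/w4.png

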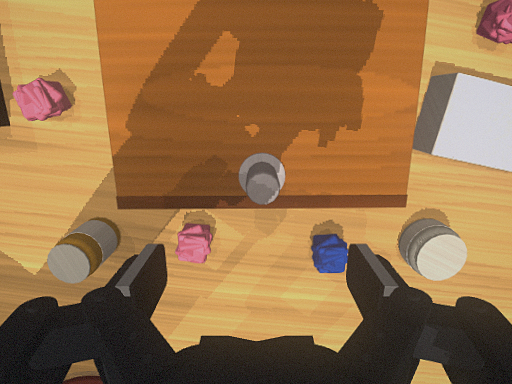

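View pics/s4.png

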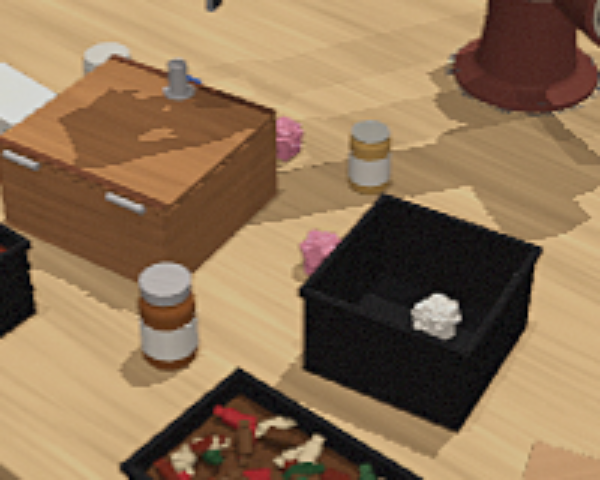

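Both balls are in the basket: the top view gives (.644,.224) and (.556,.220), and the scene view confirms it. In the wrist view the knob's top is at about (263,189), its base flange at (262,176), and the lid's front edge runs from (117,197) to (407,194).

```bash
python3 - <<'E'
from h import *
np.set_printoptions(precision=4,suppress=True)
c=get_calibration("wrist")
P=ray(c,[[117,197],[407,194]],.13);print(P,np.degrees(np.arctan2(P[0,0]-P[1,0],P[0,1]-P[1,1])))
k=ray(c,[[263,189]],.175);print(k,ray(c,[[262,176]],.13))
s=state();p=s["tool_pos"];print(p,s["tool_rot"])
E
```

```text
[[ 0.4738 -0.0873  0.13  ]
 [ 0.509  -0.3437  0.13  ]] -7.822989924434103
[[ 0.51  -0.213  0.175]] [[ 0.509  -0.2132  0.13  ]]
[ 0.4974 -0.2103  0.2727] [0.0002 0.998  0.0629 0.0006]
```

Emit:
move_arm([
  [[100,0.02,0.007,0,0],[100,0,0,0.045,0],[100,0,0,0.045,0],[100,0,0,0.045,0],[100,0,0,0.042,0]],
])

```text
time: 11.72
tool_pos: [0.5099, -0.2121, 0.1648]
tool_rot: [0.0, 0.998, 0.064, 0.0]
contact_force: [0.1, -0.1, -0.6]
gripper_width: 0.997
grasp_force: 0.0
```

Emit:
move_arm([
  [[5,0,0,0,0],[5,0,0,0,0],[5,0,0,0,0],[5,0,0,0,0],[5,0,0,0,0]],
])

```text
time: 12.13
tool_pos: [0.5111, -0.2156, 0.1687]
tool_rot: [0.003, 0.998, 0.063, 0.002]
contact_force: [1.7, -22.6, 1.5]
gripper_width: 0.298
grasp_force: 12.0
```

Emit:
move_arm([
  [[5,0,0,0,0],[5,0,0,0,0],[5,0,0,0,0],[5,0,0,0,0],[5,0,0,0,0]],
])

```text
time: 12.55
tool_pos: [0.5111, -0.2158, 0.1689]
tool_rot: [0.003, 0.998, 0.062, 0.002]
contact_force: [0.9, -4.6, 3.0]
gripper_width: 0.285
grasp_force: 58.9
```

Emit:
move_arm([
  [[5,0.0057,0,-0.02,0],[5,0.0057,0,-0.02,0],[5,0.0057,0,-0.02,0],[5,0.0091,0,-0.0186,0],[5,0.0091,0,-0.0186,0]],
])

```text
time: 12.97
tool_pos: [0.5307, -0.2133, 0.2246]
tool_rot: [0.003, 0.998, 0.062, 0.0]
contact_force: [4.7, -8.9, -7.1]
gripper_width: 0.284
grasp_force: 59.2
```

Emit:
move_arm([
  [[5,0.0091,0,-0.0186,0],[5,0.0122,0,-0.0168,0],[5,0.0122,0,-0.0168,0],[5,0.0122,0,-0.0168,0],[5,0.0149,0,-0.0144,0]],
])

```text
time: 13.38
tool_pos: [0.5662, -0.2088, 0.2741]
tool_rot: [0.002, 0.998, 0.062, -0.001]
contact_force: [-1.7, -8.9, -3.3]
gripper_width: 0.284
grasp_force: 59.0
```

Emit:
move_arm([
  [[5,0.0149,0,-0.0144,0],[5,0.0149,0,-0.0144,0],[5,0,0,0,0]],
])

```text
time: 13.63
tool_pos: [0.5858, -0.2063, 0.2921]
tool_rot: [0.002, 0.998, 0.062, 0.001]
contact_force: [2.3, -6.6, -5.7]
gripper_width: 0.283
grasp_force: 60.9
```

Forces are low and the lid is following, so I'll finish the arc.

Emit:
move_arm([
  [[5,0.0172,0,-0.0116,0],[5,0.0172,0,-0.0116,0],[5,0.0172,0,-0.0116,0],[5,0.0189,0,-0.0084,0],[5,0.0189,0,-0.0084,0]],
])

```text
time: 14.05
tool_pos: [0.6372, -0.1998, 0.3225]
tool_rot: [0.002, 0.998, 0.061, -0.001]
contact_force: [-0.1, -7.3, -3.5]
gripper_width: 0.278
grasp_force: 58.9
```

Emit:
move_arm([
  [[5,0.0189,0,-0.0084,0],[5,0,0,0,0],[5,0,0,0,0],[5,0,0,0,0],[5,0,0,0,0]],
])

```text
time: 14.47
tool_pos: [0.6482, -0.1984, 0.3268]
tool_rot: [0.002, 0.998, 0.061, -0.001]
contact_force: [0.3, -6.3, -3.3]
gripper_width: 0.283
grasp_force: 61.0
```

```bash
python3 - <<'E'
from h import *
s=state();print(s["tool_pos"],s["contact_force"],s["time"])
g=grab_frame("scene")[:,:,::-1];w=grab_frame("wrist")[:,:,::-1]
cv2.imwrite("pics/s5.png",np.hstack([cv2.resize(g[90:290,150:370],(440,400)),cv2.resize(w,(360,400))]))
E
```

```text
[ 0.64824946 -0.19840835  0.32684857] [ 0.34367293 -6.26996153 -3.31005938] 14.4667
```

View pics/s5.png

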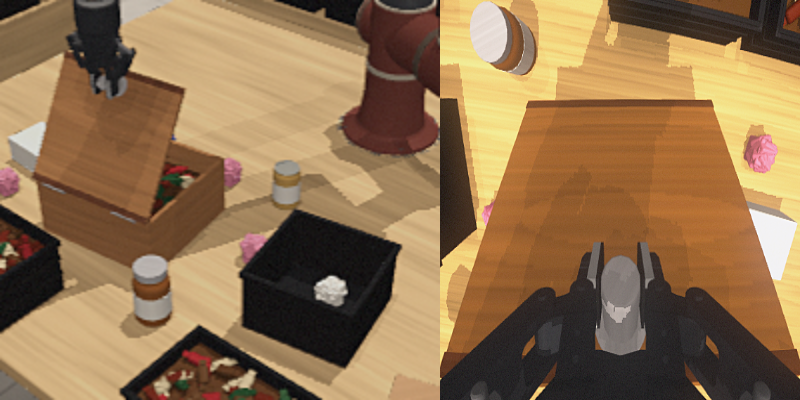

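The lid stands open with the knob between the pads, and the ball in the basket looks undisturbed. I'll check the angle from the lid's upper-edge corners at about (186,115) and (241,134) in the scene view, then hand in.

```bash
python3 - <<'E'
from h import *
c=get_calibration("scene")
for a in (54,60,66):
    t=np.radians(a);z=.12+.24*np.sin(t)+.01*np.cos(t)
    P=ray(c,[[186,115],[241.5,134]],z);m=P.mean(0)
    print(a,np.linalg.norm(P[0]-P[1]),"seen x,y",m[:2],"expected",np.array([.719,-.187])+np.array([.992,.124])*(-.24*np.cos(t)+.01*np.sin(t)))
E
```

```text
54 0.2511131640621701 seen x,y [ 0.5845705  -0.20956431] expected [ 0.58708554 -0.20348931]
60 0.24671763580107609 seen x,y [ 0.6009396  -0.19176145] expected [ 0.60855097 -0.20080613]
66 0.24312265263160626 seen x,y [ 0.61432744 -0.17720097] expected [ 0.63122651 -0.19797169]
```

Emit:
move_arm([
  [[5,0.006,0,-0.002,0],[5,0.006,0,-0.002,0],[5,0,0,0,0],[5,0,0,0,0],[5,0,0,0,0]],
])

```text
time: 14.98
tool_pos: [0.6552, -0.1976, 0.3292]
tool_rot: [0.002, 0.998, 0.061, -0.001]
contact_force: [-0.1, -6.4, -3.2]
gripper_width: 0.275
grasp_force: 60.6
```

```bash
python3 -c "
from plant import state,job
s=state();print(s['tool_pos'],s['contact_force'],s['grasp_force']);print(job.job_done())"
```

```text
[ 0.65519652 -0.19755022  0.32918173] [-0.08587252 -6.43025384 -3.24146348] 60.56659486144781
the job is handed in; nothing more can be done
None
```

I put both paper balls in the waste basket, then lifted the lid to about 60 degrees and handed the job in at 15 s with the gripper still holding the knob; the angle is my estimate, and no verdict came back.

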